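# Dowelled drill-jig plate onto its jig, latched

### The arm

A 6-joint arm with a two-finger parallel gripper is mounted at the origin on the work surface. World frame = base frame: x ahead of the robot, y to its left, z up, the work surface at z = 0. Lengths are in mm, angles in rad, forces in N, time in s.
With the tool pointing down it reaches from about 250 to 775 mm from the base axis. Payload 8.9 kg.
Tool frame: the origin (TCP) lies at the very end of the fingers, on their centre line; the grasp point (between the pads) lies grasp_offset behind it (grasp_offset is the distance from the TCP to the grasp point, in mm); z points along the fingers, y is the line along which they close (so a half turn about z gives the same grasp; the last joint's range is limited). The gripper opens to 85 mm and grips with 20 to 120 N. Pads are 22 mm wide; open, the fingers measure 114 mm over their backs; the gripper's body (76 mm by 85 mm) begins 54 mm behind the grasp point. The pads swing forward as they close: fully open they stand 13 mm farther back than shut.
Start: joints at [1.06, 0.291, -0.153, 1.127, 0, 1.431], TCP at [190.723, 489.13, 231.305] pointing down, gripper open.
Joint ranges: [-2.52, 2.52], [-0.91, 1.74], [-1.3, 1.37], [-1.96, 2.02], [-1.52, 1.47], [-3.14, 3.14]. Speed limits (rad/s): [2.22, 2.22, 2.79, 3.14, 3.14, 3.14].

### API

Orientations are given as a rotation vector (axis times angle).
In Python, from cell import get_obs, grab_frame, camera_info, sign_off, grasp_offset gives the robot as it stands.
- The arm moves only by the tool send_rows, never from a script. Its argument "moves" is a list of rows, each a list of 5 numbers: the shift along the world's x, y, z in m, then the turn about the world's z in rad, then the closure, from 0 (fully open) to 1 (shut). A call has 1 to 10 rows; each row is the pose to reach, as a shift and turn from the pose commanded when the call began; what a row does not reach only later rows make up. A row lasts 1/12 s, in which the tool goes at most 41.7 mm and 7.16 degrees, less where a joint would pass 70% of its speed; a pose out of reach is approached as far as the arm can. A call with a gripper value outside its range is refused whole. The fingers move at their own pace and stop on an object; the grip force is fixed at half the most. Time passes only in rows, so rows that repeat a pose let the fingers close. It gives the time, the measured TCP pose, the force, the opening and the grip force at its end, in the units of the state.
- get_obs(): the state, without advancing time (a new reading comes with each control period).
- grab_frame(name): name is "scene" or "side" or "wrist"; returns (picture, depth): 400x640x3 uint8, red, green, blue; 400x640 float32, mm along the optical axis (not along the pixel's ray), 0 where there is no reading.
- camera_info(name): a dict with "fx", "fy", "cx", "cy" (pixels), "dist" ([k1, k2, p1, p2, k3] as OpenCV has them; the pictures are not rectified), "R" (3x3) and "t" (3): a world point X has camera coordinates R X + t; the wrist camera has in their place "T_tool_cam" (4x4, takes a point from camera to tool coordinates, whose origin is the TCP and whose axes are the flange's). Camera axes: x right, y down, z forward; pixel columns grow to the right and rows downward; lengths in mm; the calibration is good to about 2 mm. A picture is of the moment at which its call begins: read the wrist's pose just before it. camera_info takes no time and is no camera call.
- sign_off(): hands the job in; it is judged then, once.
The state is a dict: "time_s": time; "qpos": joint angles; "qvel": joint speeds; "joint_torque": joint torques, N m; "tcp_pos": TCP position; "orientation": TCP orientation; "wrist_force": force on the tool from outside, world axes, zero at the start; "moment": the same for the moment, N m; "opening": opening from 0.0 (shut) to 1.0 (fully open); "gripper_force": force on a finger pad.
Only numpy, scipy, OpenCV 4.12 (cv2) and the standard library are available. Lean on these libraries where they do the work, as an engineer would, in place of code of your own. Each camera call takes 0.05 s, during which the arm holds its last target. There are 200 camera calls.

### The job

Get the start-hole drill jig ready: take the wide jig plate off the sloping rack and lower it gently and level over the jig's two dowel pins, big hole on the big pin, without forcing it, until it sits flat on both rails. Swing the latch bar out of the way first if it is over the jig, and at the end swing it all the way in over the plate. Leave the narrow plate, the wire spool, the parts bin and the steel block where they are.

Things in the scene. Friction and masses are not known exactly. Their poses are not given: they have to be found in the camera images.
- jig: drill jig fixed to the bench; origin on the bench under its middle, x along its length, z up. On feet, dark steel base 200 x 130 mm, top at z = 30 mm. On it two steel rest rails (26 mm along x, 90 along y) at x = +55 and -55, flat tops at z = 50 mm, each with a dowel pin; between them a steel blank in its nest, top at z = 48. Stands left or right of the bench's middle, yawed -0.25 to 0.4 rad
- pin_big (a point): foot of the big dowel pin: 12 mm in diameter, on its axis at the height of the rail tops (jig frame 55, 0, 50 mm). Both pins stand 18 mm above the rails, to jig z = 68: lower 10 mm straight, upper 8 mm a bullet nose that tapers to 5 mm (big) and 3 mm (small)
- pin_small (a point): foot of the small dowel pin: 8 mm in diameter, on its axis at the height of the rail tops (jig frame -55, 0, 50 mm)
- latch (a joint): angle (rad) of the steel latch bar about its upright pivot: 0 = all the way in, at its stop, 2 mm above a seated plate; it grows outward, clockwise from above, to a stop at 1.85. The knob lies from the pivot in the jig's direction (-cos q, sin q). Above 1.5 the bar clears the plate, below that it is in its way. Stays where left (light friction, under 1 N at the knob); starts from 0 to 1.8
- pivot (a point): the latch bar's pivot axis, at the middle of the bar's thickness (jig frame 80, 38, 66 mm). Post 16 mm, bolt head 19 mm in diameter, head top at z = 76 mm. Bar 16 mm wide, 8 mm thick (z = 62 to 70 mm), reaching 79 mm from the pivot
- knob (a point): the latch bar's upright black knob: round, 14 mm in diameter, 70 mm from the pivot axis, rising from the bar's top (z = 70 mm) to z = 110 mm above the bench; this point is on its axis at z = 96 mm
- plate: the wide jig plate, aluminium, 140 x 100 x 10 mm, 0.36 to 0.56 kg; origin at the middle of its underside, x along its length towards the big hole, z up through its top. A through hole near each end for the pins, a black bridge handle along its middle. It starts flat on the sloping rack in one of the two bays, x (big hole) pointing down the slope
- hole_big (a point): centre of the 13.6 mm hole at the plate's underside (plate frame 55, 0, 0 mm)
- hole_small (a point): centre of the 9.6 mm hole at the plate's underside (plate frame -55, 0, 0 mm)
- handle (a point): middle of the plate's handle bar (plate frame 0, 0, 37 mm). The bar runs along the plate's x: 76 mm long, 12 mm wide (y), 14 mm thick (z), flat sides, 20 mm of free space under it, on a post at each end (x = +/-33 mm, 10 mm long); top 44 mm above the plate's underside
- rack: grey sheet-metal rack fixed to the bench, about 170 deep x 266 mm wide, origin on the bench under its middle; its face slopes 0.6 rad (34 degrees) from level and looks away from the robot: high edge (112 mm) on the robot's side, low end at rack +x with a 9 mm lip. Two bays at rack y = +62 and -62 mm, an 8 mm high strip between. Each bay holds a jig plate flat on the slope, lower end against the lip
- narrow_plate: another jig's plate, to be left alone: 140 x 70 x 10 mm with the same handle; origin as for the wide plate. In the other bay of the rack
- spool: spool of brass wire standing on end, to be left alone: 100 mm in diameter, 100 mm high, 2.5 kg; origin at the centre of its underside. Between rack and jig
- bin: blue open parts bin, to be left alone: 140 x 100 x 61 mm, 0.9 kg; origin at the centre of its underside. Far middle of the bench
- block: steel 1-2-3 block, to be left alone: 50 x 75 x 25 mm; origin at the centre of its underside. Near the jig's end on the robot's side
Mind the look-alikes: they are no part of the job. What is shaped like the plate but red or turquoise is not meant.

How it is judged (in metres and radians):
On the way:
1. the wide plate sits flat on both rails, over both pins (distance between hole_big and pin_big below 0.0025 m and distance between hole_small and pin_small below 0.0025 m and angle between plate's own z axis and vertical below 0.025 rad and linear speed of plate below 0.02 m/s), for 0.2 s.
At the end, for the whole second after the job is handed in: The wide plate rests over both pins, right way round (each hole within 2.5 mm of its pin's foot, plate within 0.025 rad of level), at rest, and the latch bar is fully in over it (within 0.08 rad of its stop) (all of step 1 and value of joint latch below 0.08 rad and velocity of joint latch between -0.1 and 0.1 rad/s); the robot touches nothing.
It fails at once if a bystander (narrow plate, spool, bin or block) is shifted by more than 15 mm (distance of any of narrow_plate, spool, bin, block from where it was at the start of the episode above 0.015 m).
It fails at once if the plate is dropped or slammed onto the jig (faster than 0.3 m/s close above the rails) (horizontal distance between plate and jig below 0.06 m and z of plate in the frame of jig below 0.075 m and linear speed of plate above 0.3 m/s).
It fails at once if the plate is forced against the jig or its latch with more than 60 N (contact force between plate and jig above 60 N).
It also fails if it takes over 67 s, if anything falls off the work surface, if the arm or the gripper's body presses on something with over 40 N, if the wrist force passes 120 N, or if a joint passes its speed limit or range.

## Working session

There is one attempt and no reset: what is moved stays moved. The work goes in short steps, Python scripts to look and compute and a tool call to move; the robot and the scene stay as the last step left them, time stands still between calls to the robot, and variables do not carry over. Pictures are saved under pics/ and viewed, at most 12 in all, crops included, and the job is handed in when it is done.

Besides the shell and the picture viewer there is one more tool, called after "Request:" by a JSON object that holds its "method" and its "body". send_rows: Moves the arm, as the interface text tells. Its arguments: {"type":"object","properties":{"moves":{"type":"array","items":{"type":"array","items":{"type":"number"}}}},"required":["moves"]}

```bash
ls; mkdir -p pics; python3 - <<'E'
from cell import *
import cv2,numpy as np
print(get_obs()); 
print(grasp_offset if not callable(grasp_offset) else grasp_offset())
for n in("scene","side","wrist"):
    print(n,camera_info(n))
    p,d=grab_frame(n); cv2.imwrite(f"pics/{n}0.png",p[:,:,::-1]); np.save(f"pics/{n}0.npy",d); 
E
```

```text
pics
{'time_s': 0.0, 'qpos': array([ 1.05971676e+00,  2.91299873e-01, -1.54122413e-01,  1.12668938e+00,
        1.52152734e-05,  1.43149024e+00]), 'qvel': array([ 0.00051413,  0.00064618, -0.00054485,  0.00181595,  0.00133714,
        0.00024502]), 'joint_torque': array([-1.50053966e-03, -5.37141895e+01,  3.31370437e+01,  1.57450646e-02,
       -2.56943586e-04, -7.37552568e-06]), 'tcp_pos': array([190.49686175, 488.75519555, 230.72358297]), 'orientation': array([-5.80542664e-01, -3.08704389e+00,  1.94994112e-03]), 'wrist_force': array([-0.92005287,  0.11858577,  1.00212537]), 'moment': array([-0.04742851, -0.08095789,  0.0376075 ]), 'gripper_force': 0.0, 'opening': 1.0008391602190243}
18.700000000000003
scene {'fx': 434.0407119202673, 'fy': 434.0407119202673, 'cx': 325.64295325990247, 'cy': 204.72517947563946, 'dist': array([-0.10867133,  0.        ,  0.        ,  0.        ,  0.        ]), 'R': array([[ 0.76081347,  0.64874411, -0.0171448 ],
       [ 0.39323048, -0.48185483, -0.78306175],
       [-0.516268  ,  0.58902207, -0.62170761]]), 't': array([-374.01059091, -112.87035564, 143
[... 259 characters left out ...]
     [-0.26852247, -0.41166282, -0.87087853],
       [ 0.46212242,  0.73819782, -0.49143346]]), 't': array([-407.99624089,  203.85037034,  823.55937597])}
wrist {'fx': 276.9143575369396, 'fy': 276.9143575369396, 'cx': 318.4249927695056, 'cy': 203.51426940704926, 'dist': array([-0.03251967,  0.        ,  0.        ,  0.        ,  0.        ]), 'T_tool_cam': array([[-2.87015547e-04, -9.59883751e-01, -2.80398113e-01,
         7.17552910e+01],
       [ 9.99999943e-01, -3.25346320e-04,  9.01543712e-05,
        -2.00103230e-01],
       [-1.77764210e-04, -2.80398071e-01,  9.59883790e-01,
        -1.43384235e+02],
       [ 0.00000000e+00,  0.00000000e+00,  0.00000000e+00,
         1.00000000e+00]])}
```

View pics/scene0.png

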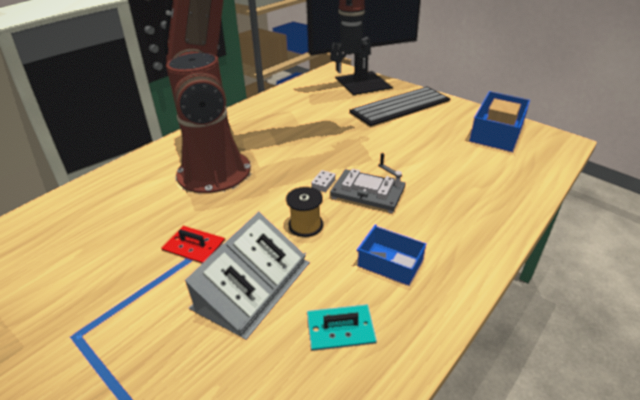

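View pics/side0.png

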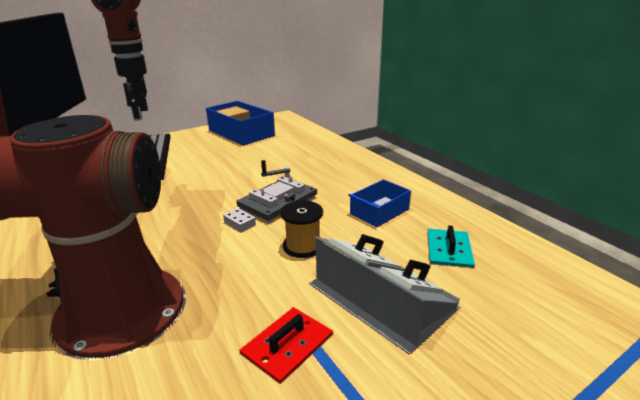

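The scene picture shows the rack at about (245,280) px with both plates, the spool at (305,210), the jig at (368,188) with the latch knob at about (385,160), and the block at (322,180). The red plate (193,243) and turquoise plate (340,325) are look-alikes. In the side view the jig is at (277,195) and the rack at (385,290).

```bash
cat > h.py <<'E'
from cell import *
import cv2,numpy as np
from scipy.spatial.transform import Rotation as Ro
def KD(c): return np.array([[c["fx"],0,c["cx"]],[0,c["fy"],c["cy"]],[0,0,1]]),np.array(c["dist"])
def extr(name,obs=None):
    c=camera_info(name)
    if name!="wrist": return c,np.array(c["R"]),np.array(c["t"])
    T=np.array(c["T_tool_cam"]); R=Ro.from_rotvec(obs["orientation"]).as_matrix()
    Rwc=R@T[:3,:3]; twc=R@T[:3,3]+obs["tcp_pos"]
    return c,Rwc.T,-Rwc.T@twc
def cloud(name,d,obs=None):
    c,R,t=extr(name,obs); K,D=KD(c)
    v,u=np.mgrid[0:d.shape[0],0:d.shape[1]]
    n=cv2.undistortPoints(np.stack([u,v],-1).reshape(-1,1,2).astype(float),K,D).reshape(d.shape+(2,))
    P=np.dstack([n,np.ones(d.shape)])*d[...,None]
    W=(P-t)@R; W[d<=0]=np.nan
    return W
def proj(name,X,obs=None):
    c,R,t=extr(name,obs);K,D=KD(c)
    return cv2.projectPoints(np.asarray(X,float).reshape(-1,3),cv2.Rodrigues(R)[0],t,K,D)[0].reshape(-1,2)
def shot(name,tag):
    o=get_obs(); p,d=grab_frame(name); cv2.imwrite(f"pics/{tag}.png",p[:,:,::-1]); np.save(f"pics/{tag}.npy",d)
    return o,p,d
def ortho(W,p,x0,x1,y0,y1,s):  # image: right=-y, up=+x ; s mm/px
    H,Wd=int((x1-x0)/s),int((y1-y0)/s); im=np.zeros((H,Wd,3),np.uint8)
    P=W.reshape(-1,3); C=p.reshape(-1,3)
    ok=np.isfinite(P[:,0])&(P[:,2]<160)&(P[:,2]>-20); P=P[ok];C=C[ok]; o=np.argsort(P[:,2]);P=P[o];C=C[o]
    r=((x1-P[:,0])/s).astype(int); q=((y1-P[:,1])/s).astype(int)
    m=(r>=0)&(r<H)&(q>=0)&(q<Wd); im[r[m],q[m]]=C[m]; return im
E
python3 - <<'E'
from h import *
for n in("scene","side"):
    d=np.load(f"pics/{n}0.npy"); p=cv2.imread(f"pics/{n}0.png")
    W=cloud(n,d); np.save(f"pics/W{n}.npy",W)
    im=ortho(W,p,100,800,-500,500,3 if n=="scene" else 2.5)
    im=cv2.resize(im,(800,560),interpolation=cv2.INTER_NEAREST)
    cv2.imwrite(f"pics/o{n}.png",im)
    for q in ([(240,285),(270,250),(305,200),(370,183),(382,158),(322,180),(390,255)] if n=="scene" else [(369,243),(415,270),(265,165),(272,187),(300,210),(380,200),(238,218)]): print(n,q,W[q[1],q[0]].round())
a=cv2.imread("pics/oscene.png");b=cv2.imread("pics/oside.png"); m=a.max(2)==0; a[m]=b[m]
for x in range(100,800,100): cv2.putText(a,str(x),(0,int((800-x)*.8)),0,.4,(0,0,255))
for y in range(-400,500,100): cv2.putText(a,str(y),(int((500-y)*.8),10),0,.4,(0,0,255))
cv2.imwrite("pics/o.png",a)
E
```

```text
scene (240, 285) [ 501. -303.   66.]
scene (270, 250) [ 474. -184.   68.]
scene (305, 200) [435. -14.  99.]
scene (370, 183) [481. 216.  47.]
scene (382, 158) [469. 291.  93.]
scene (322, 180) [337. 165.  22.]
scene (390, 255) [672.  44.   1.]
side (369, 243) [565. -85.  -0.]
side (415, 270) [ 587. -225.   -2.]
side (265, 165) [468. 287.  97.]
side (272, 187) [462. 237.  48.]
side (300, 210) [418.  -7. 102.]
side (380, 200) [712.  53.  14.]
side (238, 218) [325. 163.  26.]
```

View pics/o.png

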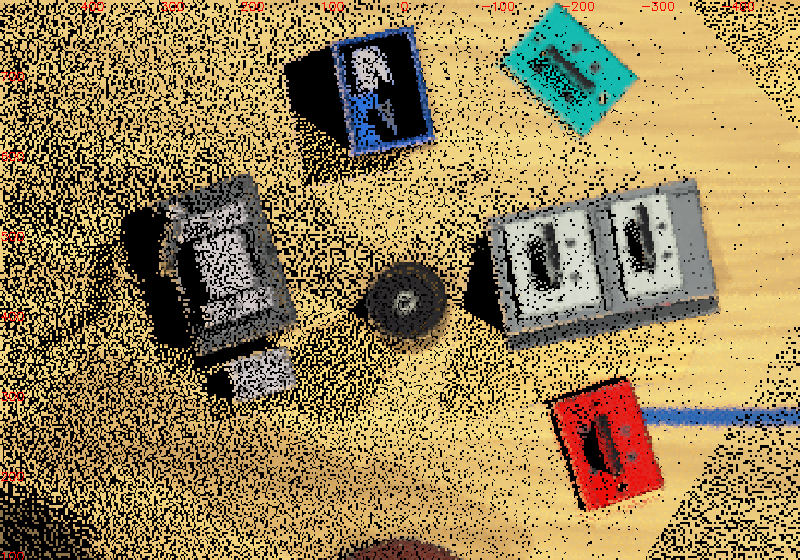

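The height-ordered map shows the wide plate in the left bay at about (490,-185) mm, the narrow plate at about (505,-305), the jig around (475,220) yawed slightly left, the spool near (423,0), and free bench around (300,350). Now a rough jig/rack fit.

```bash
python3 - <<'E'
from h import *
for n in("scene","side"):
    W=np.load(f"pics/W{n}.npy").reshape(-1,3); W=W[np.isfinite(W[:,0])]
    j=W[(W[:,0]>340)&(W[:,0]<620)&(W[:,1]>120)&(W[:,1]<345)]
    for lo,hi in((24,34),(45,53)):
        s=j[(j[:,2]>lo)&(j[:,2]<hi)&((j[:,0]>385))]
        (c,sz,a)=cv2.minAreaRect(s[:,:2].astype(np.float32)); print(n,lo,len(s),np.round(c,1),np.round(sz,1),a)
    k=j[(j[:,2]>85)]; print("knob",len(k),k.mean(0).round(1),k[:,2].max())
    k=j[(j[:,2]>60)&(j[:,2]<80)]; print("bar",len(k),k.round().tolist()[::6])
    k=W[(W[:,0]>380)&(W[:,0]<480)&(abs(W[:,1])<70)&(W[:,2]>95)]; print("spool",cv2.minEnclosingCircle(k[:,:2].astype(np.float32)))
    # wide plate top plane
    p=W[(W[:,0]>400)&(W[:,0]<560)&(W[:,1]>-245)&(W[:,1]<-125)&(W[:,2]>25)]
    A=np.c_[p[:,:2],np.ones(len(p))]; z=p[:,2]
    w=np.ones(len(p),bool)
    for _ in range(10):
        co=np.linalg.lstsq(A[w],z[w],rcond=None)[0]; w=abs(A@co-z)<3
    print("plane",co,w.sum(),"slope",np.arctan(np.hypot(*co[:2])),"yaw",np.arctan2(-co[1],-co[0]))
    nrm=np.array([-co[0],-co[1],1]);nrm/=np.linalg.norm(nrm); h=(p-np.array([0,0,co[2]]))@nrm
    hb=p[(h>25)&(h<40)]; print("handle top",len(hb),hb.mean(0), hb.min(0),hb.max(0), np.percentile(h,99))
E
```

```text
scene 24 802 [470.4 220.2] [201.2 137.2] 17.75528907775879
scene 45 563 [481.3 221.9] [157.1 101.6] 18.967947006225586
knob 39 [467.6 292.4  99. ] 109.30688948378524
bar 159 [[470.0, 296.0, 80.0], [465.0, 289.0, 74.0], [465.0, 288.0, 71.0], [464.0, 285.0, 68.0], [478.0, 298.0, 68.0], [473.0, 289.0, 66.0], [487.0, 301.0, 66.0], [483.0, 290.0, 66.0], [478.0, 286.0, 63.0], [497.0, 291.0, 68.0], [496.0, 282.0, 69.0], [510.0, 293.0, 69.0], [508.0, 280.0, 71.0], [501.0, 280.0, 65.0], [520.0, 283.0, 71.0], [535.0, 291.0, 73.0], [520.0, 277.0, 71.0], [538.0, 281.0, 77.0], [514.0, 277.0, 64.0], [536.0, 274.0, 76.0], [516.0, 279.0, 61.0], [537.0, 279.0, 70.0], [528.0, 276.0, 64.0], [541.0, 289.0, 63.0], [544.0, 285.0, 63.0], [520.0, 242.0, 64.0], [524.0, 240.0, 60.0]]
spool ((422.7203369140625, -5.848968505859375), 51.90837478637695)
plane [-6.79053518e-01 -1.30938026e-01  3.65816179e+02] 1643 slope 0.6050406185379326 yaw 0.1904864334197706
handle top 199 [ 490.21081556 -188.95463414   97.33446472] [ 458.84234946 -200.07034813   71.19261415] [ 521.41210406 -178.10275471  119.99404174] 35.59611
[... 452 characters left out ...]
, 277.0, 66.0], [460.0, 303.0, 70.0], [475.0, 294.0, 70.0], [490.0, 282.0, 71.0], [507.0, 277.0, 68.0], [527.0, 279.0, 62.0], [460.0, 295.0, 70.0], [476.0, 288.0, 68.0], [492.0, 281.0, 67.0], [511.0, 280.0, 63.0], [464.0, 284.0, 70.0], [482.0, 282.0, 66.0], [458.0, 285.0, 68.0], [478.0, 288.0, 62.0], [526.0, 239.0, 65.0], [522.0, 232.0, 62.0], [415.0, 200.0, 64.0]]
spool ((423.5289306640625, -7.141048431396484), 52.74186325073242)
plane [ -0.2914466    0.28267155 271.89757712] 128 slope 0.38567687148966456 yaw -0.7701149626042153
handle top 81 [ 456.25138924 -204.37653354  112.39932214] [ 406.01671249 -244.88672645  103.14139947] [ 485.23054439 -187.63432307  121.43066145] 32.762855981679415
```

Rough fit: jig at (470.5,220.5) mm, yaw 0.31. The latch is at about 0.46 rad, so it has to be pushed out. I'll move in behind the knob with the fingers shut.

Request:
{"method": "send_rows", "body": {"moves": [[0.277,-0.227,0,0.68,1],[0.277,-0.227,0,0.68,1],[0.277,-0.227,0,0.68,1],[0.277,-0.227,0,0.68,1],[0.277,-0.227,0,0.68,1],[0.277,-0.227,0,0.68,1],[0.277,-0.227,0,0.68,1],[0.277,-0.227,0,0.68,1],[0.277,-0.227,0,0.68,1],[0.277,-0.227,0,0.68,1]]}}

```text
time_s: 0.98
tcp_pos: [471.4, 258.7, 231.0]
orientation: [-0.476, 3.104, -0.002]
wrist_force: [-0.2, 0.2, -0.2]
opening: -0.003
gripper_force: 0.0
```

```bash
python3 - <<'E'
from h import *
o,p,d=shot("wrist","w1"); print(o["tcp_pos"],o["orientation"],o["opening"],o["time_s"])
np.save("pics/w1o.npy",o,allow_pickle=True)
a=.31; J=np.array([470.5,220.5,0]); R=Ro.from_rotvec([0,0,a]).as_matrix()
W=cloud("wrist",d,o); print(np.nanmin(W.reshape(-1,3),0),np.nanmax(W.reshape(-1,3),0))
for nm,x in dict(pb=(55,0,68),ps=(-55,0,68),piv=(80,38,76)).items(): print(nm,proj("wrist",R@np.array(x)+J,o))
E
```

```text
[471.44083629 258.66086295 230.98714699] [-4.76429350e-01  3.10404305e+00 -1.99180163e-03] -0.0027763321266835 0.9833
[  141.46939903 -1084.30177755  -756.55393888] [2408.89482552  913.81932963  335.11526019]
pb [[288.10762967 223.64807562]]
ps [[284.42738049 127.0050955 ]]
piv [[320.45831623 245.84460063]]
```

View pics/w1.png

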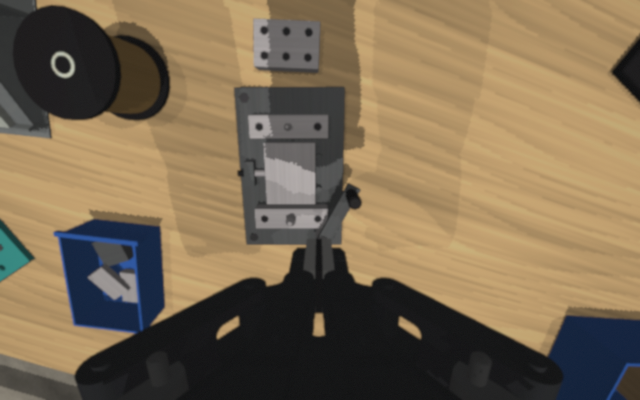

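The wrist picture shows the pins at about (290,219) (big) and (288,127) (small), which match the fit. The bolt head is at (320,246) and the knob at (354,197). Next I'll descend beside the knob and sweep it out.

Request:
{"method": "send_rows", "body": {"moves": [[0,-0.003,-0.04,0,1],[0,-0.003,-0.08,0,1],[0,-0.003,-0.12,0,1],[0,-0.003,-0.149,0,1],[0,-0.003,-0.149,0,1]]}}

```text
time_s: 1.45
tcp_pos: [462.9, 258.1, 77.0]
orientation: [0.481, -3.095, 0.003]
wrist_force: [-1.9, -1.0, 0.3]
opening: 0.0
gripper_force: 0.0
```

Request:
{"method": "send_rows", "body": {"moves": [[-0.0026,0.018,0,0,1],[-0.002,0.032,0,0,1],[0.0013,0.045,0,0,1],[0.0073,0.058,0,0,1],[0.0157,0.069,0,0,1],[0.0261,0.0785,0,0,1],[0.035,0.084,0,0,1],[0.04,0.0864,0,0,1],[0.04,0.0864,0,0,1]]}}

```text
time_s: 2.2
tcp_pos: [508.9, 347.1, 83.7]
orientation: [-0.483, 3.102, 0.001]
wrist_force: [0.1, -0.1, 0.7]
opening: 0.001
gripper_force: 0.0
```

Request:
{"method": "send_rows", "body": {"moves": [[-0.03,-0.01,0,0,1],[-0.05,-0.04,0.06,0,1],[-0.07,-0.07,0.1,0,0],[-0.09,-0.1,0.14,0,0],[-0.1,-0.11,0.168,0,0],[-0.1,-0.11,0.168,0,0]]}}

```text
time_s: 2.7
tcp_pos: [406.0, 234.5, 252.4]
orientation: [-0.482, 3.104, 0.0]
wrist_force: [0.8, 0.1, 0.6]
opening: 0.565
gripper_force: 0.0
```

```bash
python3 - <<'E'
from h import *
o,p,d=shot("wrist","w2"); print(o["tcp_pos"],o["orientation"],o["time_s"],o["wrist_force"])
np.save("pics/w2o.npy",o,allow_pickle=True)
for n in ("scene","side"):
    _,pp,dd=shot(n,n+"2"); W=cloud(n,dd).reshape(-1,3)
    k=W[(W[:,0]>440)&(W[:,0]<580)&(W[:,1]>310)&(W[:,1]<380)&(W[:,2]>80)&(W[:,2]<115)]; print(n,len(k),k.mean(0))
a=.31; J=np.array([470.5,220.5,0]); R=Ro.from_rotvec([0,0,a]).as_matrix()
for nm,x in dict(pb=(55,0,68),ps=(-55,0,68),piv=(80,38,76)).items(): print(nm,proj("wrist",R@np.array(x)+J,o))
cv2.imwrite("pics/w2c.png",cv2.resize(p[60:330,180:480,::-1],(800,720))[:600])
E
```

```text
[405.95627963 234.48419707 252.38229446] [-4.82359872e-01  3.10403497e+00  1.95744705e-04] 2.7 [0.79609587 0.07302097 0.62666015]
scene 42 [530.17616159 349.16859876  95.04282329]
side 43 [525.39420003 347.83236904  96.38200275]
pb [[293.56051686 267.39515213]]
ps [[291.05242143 186.24227812]]
piv [[322.27349956 287.2229113 ]]
```

View pics/w2.png

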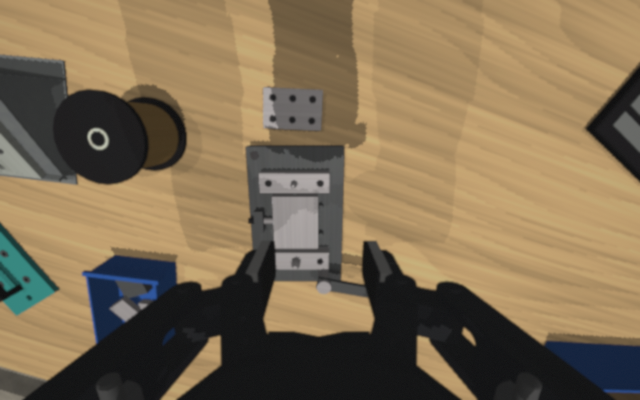

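The latch is out: the bar now points away at about (330,288), and the knob is at world (528,349), so q is about 1.76. The pins are at about (296,262) and (293,184). I'll take a closer look at the pins.

Request:
{"method": "send_rows", "body": {"moves": [[0.045,-0.012,-0.04,0,0],[0.045,-0.012,-0.08,0,0],[0.045,-0.012,-0.08,0,0],[0.045,-0.012,-0.08,0,0],[0.045,-0.012,-0.08,0,0]]}}

```text
time_s: 3.27
tcp_pos: [451.7, 223.5, 169.6]
orientation: [0.482, -3.102, 0.0]
wrist_force: [0.2, -0.5, 0.2]
opening: 0.996
gripper_force: 0.0
```

```bash
python3 - <<'E'
from h import *
o,p,d=shot("wrist","w3"); print(o["tcp_pos"],o["orientation"],o["time_s"],o["wrist_force"])
np.save("pics/w3o.npy",o,allow_pickle=True)
a=.31; J=np.array([470.5,220.5,0]); R=Ro.from_rotvec([0,0,a]).as_matrix()
for nm,x in dict(pb=(55,0,68),ps=(-55,0,68),piv=(80,38,76)).items(): print(nm,proj("wrist",R@np.array(x)+J,o))
c=p[90:290,220:420,::-1]
cv2.imwrite("pics/w3c.png",cv2.resize(c,(600,600),interpolation=cv2.INTER_CUBIC))
E
```

```text
[451.74714617 223.49347958 169.57284794] [ 4.81731877e-01 -3.10172921e+00  4.19792144e-04] 3.2667 [ 0.17528695 -0.47761819  0.22952342]
pb [[309.76857518 273.34385657]]
ps [[308.41057659 162.69715121]]
piv [[347.97888942 299.66432328]]
```

View pics/w3c.png

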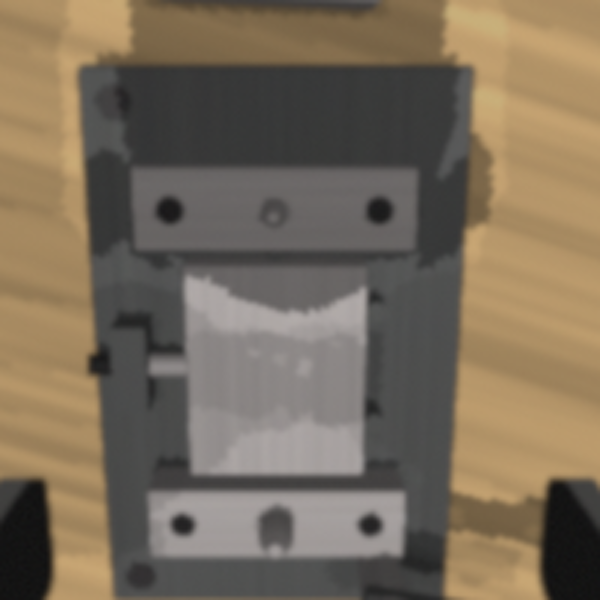

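Crop of the wrist view: the small-rail screws are at crop (169,210) and (380,210), with the pin tip near (273,213). The big-rail screws are at (182,524) and (371,524), with the big pin standing between them at about (275,525–550).

```bash
cat >> h.py <<'E'
def onplane(name,uv,z,obs=None):
    c,R,t=extr(name,obs);K,D=KD(c)
    n=cv2.undistortPoints(np.asarray(uv,float).reshape(-1,1,2),K,D).reshape(-1,2)
    r=np.c_[n,np.ones(len(n))]@R; C=-R.T@t
    return C+r*((z-C[2])/r[:,2])[:,None]
E
python3 - <<'E'
from h import *
o=np.load("pics/w3o.npy",allow_pickle=True).item()
f=lambda l:np.array(l)/3+[220,90]-1/3
S=onplane("wrist",f([(169,210),(380,210),(182,524),(371,524)]),50,o)
print(S.round(1)); ms=S[:2].mean(0); mb=S[2:].mean(0)
C=onplane("wrist",f([(132,168),(417,168),(417,251),(132,251),(148,490),(405,490),(404,557),(150,557)]),50,o)
cs=C[:4].mean(0);cb=C[4:].mean(0); print("corners",cs.round(1),cb.round(1),[np.linalg.norm(C[i]-C[j]).round(1) for i,j in((0,1),(1,2),(4,5),(5,6))])
for a,b in((ms,mb),(cs,cb)): print("ctr",((a+b)/2).round(1),"len",np.linalg.norm(b-a),"yaw",np.arctan2(b[1]-a[1],b[0]-a[0]))
print("yaw screws",[np.arctan2(-(S[i+1]-S[i])[0],(S[i+1]-S[i])[1]) for i in(0,2)])
print("tcp",o["tcp_pos"],Ro.from_rotvec(o["orientation"]).as_matrix().round(3))
W=cloud("wrist",np.load("pics/w3.npy"),o); 
for uv in((276+15,160),(300,160),(300,264)): print(W[uv[1],uv[0]])
E
```

```text
[[427.2 173.7  50. ]
 [407.  237.2  50. ]
 [532.3 207.   50. ]
 [512.1 270.5  50. ]]
corners [417.1 205.5  50. ] [522.2 238.9  50. ] [np.float64(88.8), np.float64(26.1), np.float64(89.5), np.float64(26.4)]
ctr [469.6 222.1  50. ] len 110.24680357112786 yaw 0.3069465618740324
ctr [469.6 222.2  50. ] len 110.25619125690939 yaw 0.3077693886069611
yaw screws [np.float64(0.3076492861858376), np.float64(0.30845407128015573)]
tcp [451.74714617 223.49347958 169.57284794] [[-0.953 -0.303 -0.003]
 [-0.303  0.953 -0.001]
 [ 0.003  0.    -1.   ]]
[422.90228696 187.4735841   51.96363627]
[420.61460693 195.49361161  50.03240369]
[525.14912253 226.65516687  50.81985158]
```

Request:
{"method": "send_rows", "body": {"moves": [[0,-0.02,0.04,0,0],[0.047,-0.413,0.06,-0.118,0],[0.047,-0.413,0.06,-0.118,0],[0.047,-0.413,0.06,-0.118,0],[0.047,-0.413,0.06,-0.118,0],[0.047,-0.413,0.06,-0.118,0],[0.047,-0.413,0.06,-0.118,0],[0.047,-0.413,0.06,-0.118,0],[0.047,-0.413,0.06,-0.118,0],[0.047,-0.413,0.06,-0.118,0]]}}

```text
time_s: 4.15
tcp_pos: [497.5, -168.7, 231.2]
orientation: [-0.299, 3.125, -0.002]
wrist_force: [0.9, 0.3, 0.4]
opening: 1.0
gripper_force: 0.0
```

Request:
{"method": "send_rows", "body": {"moves": [[0,0,0,0,0],[0,0,0,0,0],[0,0,0,0,0],[0,0,0,0,0]]}}

```text
time_s: 4.48
tcp_pos: [497.1, -165.6, 229.7]
orientation: [-0.301, 3.126, -0.0]
wrist_force: [0.7, 0.4, -0.8]
opening: 0.998
gripper_force: 0.0
```

```bash
python3 - <<'E'
from h import *
o,p,d=shot("wrist","w4"); print(o["tcp_pos"],o["orientation"],o["time_s"],o["wrist_force"])
W=cloud("wrist",d,o).reshape(-1,3); W=W[np.isfinite(W[:,0])]
p_=W[(W[:,0]>390)&(W[:,0]<570)&(W[:,1]>-245)&(W[:,1]<-125)&(W[:,2]>20)&(W[:,2]<150)]
A=np.c_[p_[:,:2],np.ones(len(p_))]; z=p_[:,2]; w=z<110
for k in range(15):
    co=np.linalg.lstsq(A[w],z[w],rcond=None)[0]; w=abs(A@co-z)<(6 if k<6 else 2)
n=np.array([-co[0],-co[1],1]);n/=np.linalg.norm(n); h=(p_-[0,0,co[2]])@n
print("plane",co,w.sum(),np.arccos(n[2]),"yaw",np.arctan2(n[1],n[0]))
t=p_[(h>29)&(h<38)]; r=cv2.minAreaRect(t[:,:2].astype(np.float32)); print(len(t),t.mean(0),r,np.median(h[(h>29)&(h<38)]))
q=p_[(abs(h)<2.5)]; print("plate rect",cv2.minAreaRect(q[:,:2].astype(np.float32)))
m=t.mean(0)-n*7; print("bar centre est",m)
E
```

```text
[ 497.08585163 -165.60630715  229.73317606] [-3.00506522e-01  3.12648496e+00 -1.74061797e-04] 4.4833 [ 0.66727976  0.38319271 -0.76099593]
plane [-6.68580738e-01 -1.26971168e-01  3.64282421e+02] 8553 0.5975393882395147 yaw 0.18767652431269427
666 [ 485.55978291 -186.64768926  104.06412207] ((489.043212890625, -186.1608123779297), (65.01791381835938, 11.98189926147461), 10.554463386535645) 33.89526827876801
plate rect ((473.574462890625, -194.98471069335938), (120.09864044189453, 120.97236633300781), 10.2869291305542)
bar centre est [ 481.69066782 -187.38247869   98.2770647 ]
```

View pics/w4.png

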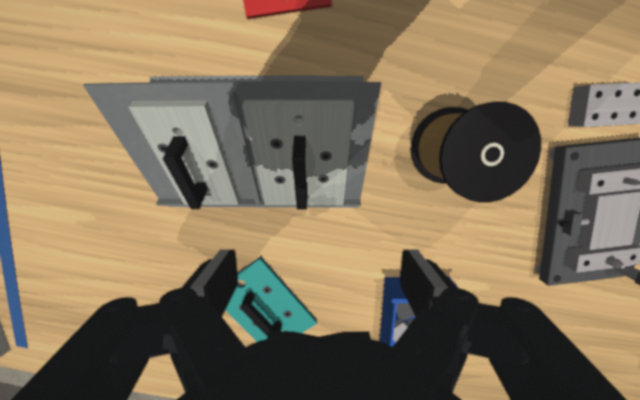

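The wrist view shows the wide plate with its bar from (301,137) to (301,208) px, in the bay on the jig's side, and the narrow plate at (190,160). The bar centre comes out at about (485,-187,96). I'll grasp there.

Request:
{"method": "send_rows", "body": {"moves": [[-0.012,-0.021,-0.03,0,0],[-0.012,-0.021,-0.07,0,0],[-0.012,-0.021,-0.1,0,0],[-0.012,-0.021,-0.13,0,0],[-0.012,-0.021,-0.15,0,0],[-0.012,-0.021,-0.15,0,0],[-0.012,-0.021,-0.15,0,0]]}}

```text
time_s: 5.12
tcp_pos: [484.6, -186.6, 79.0]
orientation: [0.301, -3.126, -0.002]
wrist_force: [0.8, 0.3, 0.4]
opening: 1.001
gripper_force: 0.0
```

Request:
{"method": "send_rows", "body": {"moves": [[0,0,0,0,1],[0,0,0,0,1],[0,0,0,0,1],[0,0,0,0,1],[0,0,0,0,1],[0,0,0,0,1],[0,0,0,0,1],[0,0,0,0,1],[0,0,0,0,1]]}}

```text
time_s: 5.87
tcp_pos: [485.2, -187.7, 79.5]
orientation: [-0.298, 3.127, 0.0]
wrist_force: [-0.8, 3.0, 5.7]
opening: 0.13
gripper_force: 59.7
```

Request:
{"method": "send_rows", "body": {"moves": [[0,0,0.005,0,1],[0,0,0.015,0,1],[0,0,0.035,0,1],[0,0,0.065,0,1],[0,0,0.095,0,1],[0,0,0.125,0,1],[0,0,0.155,0,1],[0,0,0.17,0,1],[0,0,0.17,0,1]]}}

```text
time_s: 6.62
tcp_pos: [486.5, -188.7, 253.0]
orientation: [-0.298, 3.123, -0.005]
wrist_force: [1.5, 0.5, -4.5]
opening: 0.13
gripper_force: 59.0
```

```bash
python3 - <<'E'
from h import *
print(get_obs())
for n in("side",):
    o,p,d=shot(n,n+"5"); cv2.imwrite("pics/s5.png",cv2.resize(p[120:330,240:480,::-1],(800,600))[:600])
E
```

```text
{'time_s': 6.6167, 'qpos': array([-5.10133277e-01,  2.68505791e-01, -1.26323357e-01,  1.17002724e+00,
       -6.49636517e-05, -7.00319988e-01]), 'qvel': array([ 0.00058697,  0.03926542, -0.08874725, -0.08212714,  0.00061027,
        0.00021115]), 'joint_torque': array([ 5.82851213e-02, -5.52965426e+01,  3.55323422e+01,  1.62593275e+00,
       -5.42611023e-02,  2.51508827e-03]), 'tcp_pos': array([ 486.50639032, -188.70501358,  252.98030242]), 'orientation': array([-0.2978335 ,  3.12256849, -0.00538414]), 'wrist_force': array([ 1.47791551,  0.49031288, -4.4873279 ]), 'moment': array([-0.07024018, -0.16316505, -0.02780667]), 'gripper_force': 59.02918338775635, 'opening': 0.12979018816051452}
```

View pics/s5.png

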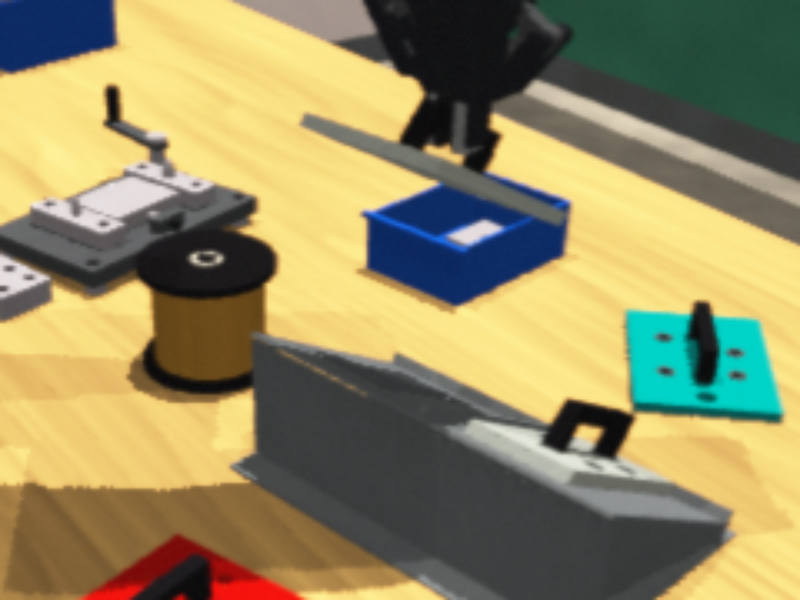

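The side view shows the wide plate held and still tilted about 34°. The narrow plate is undisturbed in the rack. I'll carry the plate to free bench near (300,370) and level it there.

Request:
{"method": "send_rows", "body": {"moves": [[-0.005,0.015,0,0.01,1],[-0.014,0.043,0,0.02,1],[-0.024,0.072,0,0.03,1],[-0.034,0.102,0,0.04,1],[-0.044,0.132,0,0.05,1],[-0.054,0.162,0,0.06,1],[-0.064,0.192,0,0.07,1],[-0.074,0.222,0,0.08,1],[-0.084,0.252,0,0.09,1],[-0.094,0.282,0,0.1,1]]}}

```text
time_s: 7.5
tcp_pos: [389.1, 95.3, 247.4]
orientation: [0.454, -3.106, -0.0]
wrist_force: [0.9, 0.4, -5.2]
opening: 0.126
gripper_force: 59.2
```

Request:
{"method": "send_rows", "body": {"moves": [[-0.01,0.03,0,0.01,1],[-0.02,0.06,0,0.018,1],[-0.03,0.09,0,0.018,1],[-0.04,0.12,0,0.018,1],[-0.05,0.15,0,0.018,1],[-0.06,0.18,0,0.018,1],[-0.07,0.21,0,0.018,1],[-0.08,0.24,0,0.018,1],[-0.087,0.263,0,0.018,1],[-0.091,0.274,0,0.018,1]]}}

```text
time_s: 8.33
tcp_pos: [298.2, 369.9, 247.2]
orientation: [0.485, -3.101, 0.001]
wrist_force: [0.5, 0.3, -5.6]
opening: 0.128
gripper_force: 59.3
```

Request:
{"method": "send_rows", "body": {"moves": [[0,0,-0.02,0,1],[0,0,-0.05,0,1],[0,0,-0.08,0,1],[0,0,-0.11,0,1],[0,0,-0.14,0,1],[0,0,-0.16,0,1],[0,0,-0.175,0,1],[0,0,-0.185,0,1],[0,0,-0.185,0,1]]}}

```text
time_s: 9.08
tcp_pos: [298.1, 365.7, 61.0]
orientation: [0.481, -3.1, 0.006]
wrist_force: [-0.6, -0.6, -6.0]
opening: 0.127
gripper_force: 59.3
```

Request:
{"method": "send_rows", "body": {"moves": [[0,0,-0.004,0,1],[0,0,-0.008,0,1],[-0.0033,-0.001,-0.01,0,1],[-0.0065,-0.002,-0.0121,0,1],[-0.0095,-0.003,-0.0144,0,1],[-0.0126,-0.004,-0.0168,0,1],[-0.0126,-0.004,-0.0168,0,1]]}}

```text
time_s: 9.67
tcp_pos: [286.9, 364.2, 47.3]
orientation: [-0.483, 3.104, 0.001]
wrist_force: [1.4, 0.3, 1.3]
opening: 0.125
gripper_force: 59.0
```

Request:
{"method": "send_rows", "body": {"moves": [[-0.003,-0.001,-0.0026,0,1],[-0.0055,-0.0018,-0.0053,0,1],[-0.0082,-0.0026,-0.0082,0,1],[-0.0107,-0.0034,-0.0111,0,1],[-0.013,-0.0041,-0.0142,0,1],[-0.0152,-0.0048,-0.0175,0,1],[-0.0172,-0.0055,-0.0208,0,1],[-0.019,-0.006,-0.0243,0,1],[-0.019,-0.006,-0.0243,0,1]]}}

```text
time_s: 10.42
tcp_pos: [266.8, 357.6, 22.3]
orientation: [0.483, -3.102, 0.0]
wrist_force: [-5.2, 0.4, 3.9]
opening: 0.131
gripper_force: 59.0
```

Request:
{"method": "send_rows", "body": {"moves": [[0,0,-0.002,0,1],[0,0,-0.003,0,1],[0,0,-0.003,0,0.7],[0,0,-0.003,0,0],[0,0,-0.003,0,0],[0,0,-0.003,0,0],[0,0,-0.003,0,0],[0,0,-0.003,0,0]]}}

```text
time_s: 11.08
tcp_pos: [268.5, 358.2, 19.9]
orientation: [-0.482, 3.104, 0.0]
wrist_force: [0.7, -0.6, -0.1]
opening: 0.959
gripper_force: 0.0
```

Request:
{"method": "send_rows", "body": {"moves": [[0,0,0.03,0,0],[0,0,0.06,0,0],[-0.018,0.001,0.09,0,0],[-0.018,0.001,0.111,0,0],[-0.018,0.001,0.111,0,0],[-0.018,0.001,0.111,0,0],[-0.018,0.001,0.111,0,0]]}}

```text
time_s: 11.67
tcp_pos: [250.4, 358.9, 130.4]
orientation: [0.482, -3.104, 0.0]
wrist_force: [-0.1, 0.2, -0.7]
opening: 0.998
gripper_force: 0.0
```

```bash
python3 - <<'E'
from h import *
o,p,d=shot("wrist","w6"); print(o["tcp_pos"],o["orientation"],o["time_s"],o["wrist_force"],o["opening"])
np.save("pics/w6o.npy",o,allow_pickle=True)
W=cloud("wrist",d,o)
print([W[v,u].round(1) for u,v in((290,180),(340,180),(290,260),(340,260))])
cv2.imwrite("pics/w6c.png",cv2.resize(p[90:290,220:420,::-1],(600,600),interpolation=cv2.INTER_CUBIC))
E
```

```text
[250.36774902 358.92985476 130.36987849] [ 4.81996581e-01 -3.10417576e+00  3.66620753e-04] 11.6667 [-0.09127814  0.16093432 -0.72423957] 0.9978651013345597
[array([241.1, 327.2,  10. ]), array([226.4, 373.4,   9.7]), array([322.9, 350.8,  11.6]), array([306.9, 400.8,  11.7])]
```

View pics/w6c.png

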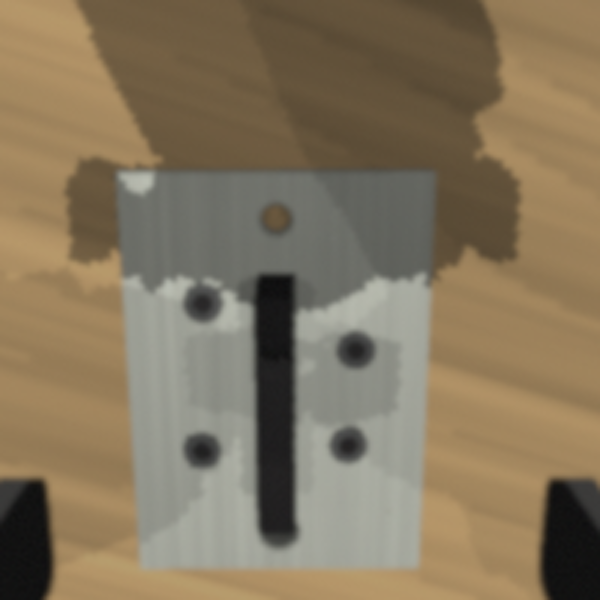

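The plate lies flat on the bench. Small hole at crop (276,218), big hole partly behind the bar end near (279,540), plate corners (117,171), (436,170), (419,568) and (140,570).

```bash
python3 - <<'E'
from h import *
o=np.load("pics/w6o.npy",allow_pickle=True).item()
g=cv2.cvtColor(cv2.imread("pics/w6.png"),cv2.COLOR_BGR2GRAY)
f=lambda l:np.array(l)/3+[220,90]-1/3
C=onplane("wrist",f([(117,171),(436,170),(419,568),(140,570)]),10,o)
print([np.linalg.norm(C[i]-C[(i+1)%4]).round(1) for i in range(4)],"ctr",C.mean(0).round(2))
a=C[:2].mean(0);b=C[2:].mean(0);print("yaw",np.arctan2(*(b-a)[[1,0]]),[np.arctan2(-(q)[0],q[1]) for q in(C[1]-C[0],C[2]-C[3])],[np.arctan2(q[1],q[0]) for q in(C[3]-C[0],C[2]-C[1])])
h=onplane("wrist",f([(276,218)]),10,o)[0]; print("small hole",h, "-> ctr",h+55*np.array([np.cos(.31),np.sin(.31),0]))
B=onplane("wrist",f([(256,358),(295,358),(261,528),(297,528)]),44,o);print("bar top",B.round(1))
print("yaw tool",np.arctan2(*Ro.from_rotvec(o["orientation"]).as_matrix()[[1,0],0])-np.pi+2*np.pi)
E
```

```text
[np.float64(99.8), np.float64(140.9), np.float64(100.7), np.float64(141.5)] ctr [271.39 359.32  10.  ]
yaw 0.30866479750778114 [np.float64(0.3106275037470501), np.float64(0.3168057175115406)] [np.float64(0.30553247387230126), np.float64(0.31181098676532276)]
small hole [218.39108925 342.17969342  10.        ] -> ctr [270.7694356  358.95791842  10.        ]
bar top [[254.2 348.1  44. ]
 [250.7 358.8  44. ]
 [306.4 365.5  44. ]
 [303.  376.1  44. ]]
yaw tool 0.30808693775773754
```

Plate centre is (270.8,359.0) with yaw 0.309, which matches the tool and the jig. I'll regrip at its middle.

Request:
{"method": "send_rows", "body": {"moves": [[0.0205,0,-0.04,0,0],[0.0205,0,-0.08,0,0],[0.0205,0,-0.1,0,0],[0.0205,0,-0.11,0,0],[0.0205,0,-0.11,0,0],[0.0205,0,-0.11,0,0]]}}

```text
time_s: 12.22
tcp_pos: [270.2, 358.2, 19.8]
orientation: [0.481, -3.102, 0.003]
wrist_force: [0.2, 0.0, 0.1]
opening: 0.998
gripper_force: 0.0
```

Request:
{"method": "send_rows", "body": {"moves": [[0,0,0,0,1],[0,0,0,0,1],[0,0,0,0,1],[0,0,0,0,1],[0,0,0,0,1],[0,0,0,0,1],[0,0,0,0,1],[0,0,0,0,1],[0,0,0,0,1],[0,0,0,0,1]]}}

```text
time_s: 13.05
tcp_pos: [271.1, 359.2, 21.4]
orientation: [-0.482, 3.104, 0.0]
wrist_force: [-0.4, -1.0, 6.4]
opening: 0.128
gripper_force: 59.0
```

```bash
python3 - <<'E'
from h import *
o,p,d=shot("wrist","w7"); print(o["tcp_pos"],o["orientation"],o["time_s"],o["wrist_force"],o["opening"])
np.save("pics/w7o.npy",o,allow_pickle=True)
W=cloud("wrist",d,o).reshape(-1,3); q=W[(abs(W[:,2]-10)<4)&(abs(W[:,0]-271)<100)&(abs(W[:,1]-359)<90)]
print(len(q),cv2.minAreaRect(q[:,:2].astype(np.float32)))
E
```

```text
[271.14675772 359.19020439  21.3811638 ] [-4.82167969e-01  3.10371388e+00  9.75750472e-05] 13.05 [-0.4092438  -0.96506974  6.38308684] 0.1279177273150325
22235 ((268.55157470703125, 358.72119140625), (135.45249938964844, 101.04429626464844), 17.765230178833008)
```

Request:
{"method": "send_rows", "body": {"moves": [[0,0,0.01,0,1],[0,0,0.035,0,1],[0,0,0.07,0,1],[0,0,0.105,0,1],[0,0,0.13,0,1],[0.012,-0.008,0.14,0,1],[0.036,-0.025,0.14,0,1],[0.062,-0.0425,0.14,0,1],[0.088,-0.06,0.14,0,1],[0.114,-0.078,0.14,0,1]]}}

```text
time_s: 13.93
tcp_pos: [385.3, 280.0, 160.6]
orientation: [0.483, -3.103, 0.0]
wrist_force: [0.4, 0.3, -5.6]
opening: 0.125
gripper_force: 59.5
```

Request:
{"method": "send_rows", "body": {"moves": [[0.025,-0.017,0,0,1],[0.05,-0.0345,0,0,1],[0.07,-0.048,0,0,1],[0.08,-0.055,0,0,1],[0.084,-0.0585,0,0,1],[0.084,-0.0585,0,0,1],[0.084,-0.0585,0,0,1],[0.084,-0.0585,0,0,1],[0.084,-0.0585,0,0,1]]}}

```text
time_s: 14.68
tcp_pos: [467.9, 223.4, 160.9]
orientation: [0.484, -3.103, -0.0]
wrist_force: [0.8, 0.0, -5.0]
opening: 0.122
gripper_force: 59.5
```

```bash
python3 - <<'E'
from h import *
o,p,d=shot("wrist","w8"); print(o["tcp_pos"],o["orientation"],o["time_s"],o["wrist_force"],o["moment"])
W=cloud("wrist",d,o).reshape(-1,3); t=W-o["tcp_pos"]
q=t[(abs(t[:,2]+11)<8)&(abs(t[:,0])<90)&(abs(t[:,1])<80)]
A=np.c_[q[:,:2],np.ones(len(q))];co=np.linalg.lstsq(A,q[:,2],rcond=None)[0];w=abs(A@co-q[:,2])<2;co=np.linalg.lstsq(A[w],q[w,2],rcond=None)[0];print("plate tilt",co,len(q))
o7=np.load("pics/w7o.npy",allow_pickle=True).item();W=cloud("wrist",np.load("pics/w7.npy"),o7).reshape(-1,3); t=W-o7["tcp_pos"]
q=t[(abs(t[:,2]+11)<8)&(abs(t[:,0])<90)&(abs(t[:,1])<80)]
A=np.c_[q[:,:2],np.ones(len(q))];co=np.linalg.lstsq(A,q[:,2],rcond=None)[0];w=abs(A@co-q[:,2])<2;co=np.linalg.lstsq(A[w],q[w,2],rcond=None)[0];print("ref tilt",co,len(q))
a=cv2.imread("pics/w7.png",0).astype(float);b=cv2.imread("pics/w8.png",0).astype(float)
cv2.imwrite("pics/w8c.png",cv2.resize(p[90:290,170:470,::-1],(780,520),interpolation=cv2.INTER_CUBIC))
E
```

```text
[467.86996174 223.37498129 160.90466001] [ 4.84313742e-01 -3.10349543e+00 -2.78815233e-04] 14.6833 [ 0.83114962  0.03974547 -4.98296442] [ 0.03513065 -0.01831039  0.00028581]
plate tilt [ 7.16250865e-04  1.39090307e-04 -1.05442545e+01] 22305
ref tilt [ 1.98321302e-03 -1.85205221e-04 -1.04909719e+01] 22457
```

View pics/w8c.png

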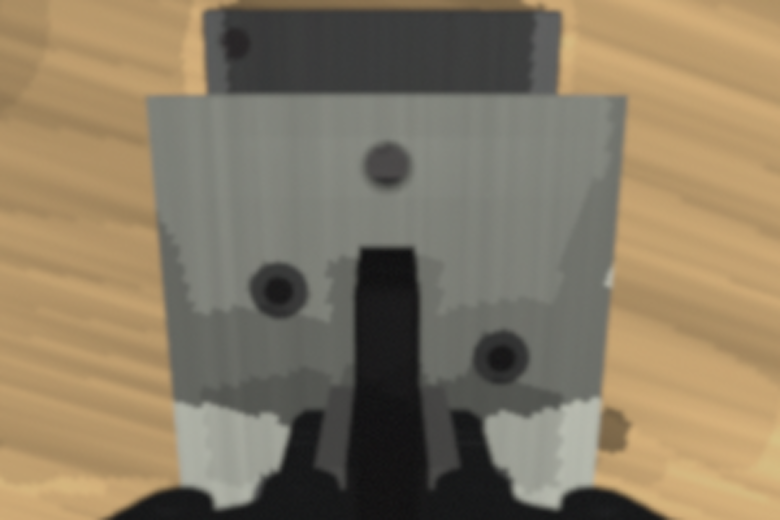

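The held plate is level and aligned with the jig, small hole at crop (387,165). The jig base's rear edge shows at crop (205,10)–(560,10). I'll check the relative offset directly from this picture.

```bash
python3 - <<'E'
from h import *
o=get_obs(); print(o["tcp_pos"])
c,s=np.cos(.308),np.sin(.308); Rj=np.array([[c,s],[-s,c]])
f=lambda l:np.array(l)/2.6+[170,90]-.3
z=160.9-10.5
B=onplane("wrist",f([(205,10),(560,10)]),30,o); P=onplane("wrist",f([(147,96),(626,96)]),z,o); H=onplane("wrist",f([(387,165)]),z,o)
for n,X,off in(("base",B,100),("plate",P,70),("hole",H,55)):
    m=(Rj@X[:,:2].T).T; print(n,m.round(1),"centre (jig axes)",m.mean(0)+[off,0], Rj.T@(m.mean(0)+[off,0]))
E
```

```text
[468.05736099 223.36793273 160.95928703]
base [[415.5   6. ]
 [415.4 133.1]] centre (jig axes) [515.47134322  69.53526979] [470.13432972 222.52993383]
plate [[443.9  21.4]
 [443.8 120.7]] centre (jig axes) [513.8288164   71.07045989] [468.10369924 223.49494309]
hole [[458.1  71.2]] centre (jig axes) [513.11093836  71.19865784] [467.38073963 223.39948113]
```

Request:
{"method": "send_rows", "body": {"moves": [[0.0015,-0.0013,-0.015,0,1],[0.0015,-0.0013,-0.035,0,1],[0.0015,-0.0013,-0.05,0,1],[0.0015,-0.0013,-0.06,0,1],[0.0015,-0.0013,-0.066,0,1],[0.0015,-0.0013,-0.069,0,1],[0.0015,-0.0013,-0.069,0,1],[0.0015,-0.0013,-0.069,0,1]]}}

```text
time_s: 15.4
tcp_pos: [470.6, 221.5, 92.4]
orientation: [-0.482, 3.104, 0.0]
wrist_force: [-1.5, -0.9, -5.0]
opening: 0.118
gripper_force: 59.4
```

Request:
{"method": "send_rows", "body": {"moves": [[0,0,-0.0015,0,1],[0,0,-0.003,0,1],[0,0,-0.0045,0,1],[0,0,-0.006,0,1],[0,0,-0.0075,0,1],[0,0,-0.0075,0,1]]}}

```text
time_s: 15.9
tcp_pos: [470.5, 221.3, 84.2]
orientation: [0.482, -3.104, -0.0]
wrist_force: [-0.6, -0.1, -5.1]
opening: 0.126
gripper_force: 59.5
```

Request:
{"method": "send_rows", "body": {"moves": [[0.0003,0.0001,-0.001,0,1],[0.0003,0.0001,-0.002,0,1],[0.0003,0.0001,-0.003,0,1],[0.0003,0.0001,-0.004,0,1],[0.0003,0.0001,-0.004,0,1]]}}

```text
time_s: 16.32
tcp_pos: [470.6, 221.5, 80.2]
orientation: [0.482, -3.104, -0.0]
wrist_force: [-2.5, -0.2, -5.4]
opening: 0.123
gripper_force: 59.5
```

Request:
{"method": "send_rows", "body": {"moves": [[0,0,-0.001,0,1],[0,0,-0.002,0,1],[0,0,-0.003,0,1],[0,0,-0.004,0,1],[0,0,-0.004,0,1]]}}

```text
time_s: 16.73
tcp_pos: [470.6, 221.5, 76.2]
orientation: [0.482, -3.104, -0.0]
wrist_force: [-2.6, 0.6, -5.0]
opening: 0.128
gripper_force: 59.5
```

Request:
{"method": "send_rows", "body": {"moves": [[-0.0003,0,-0.001,0,1],[-0.0003,0,-0.002,0,1],[-0.0003,0,-0.003,0,1],[-0.0003,0,-0.004,0,1],[-0.0003,0,-0.005,0,1],[-0.0003,0,-0.005,0,1]]}}

```text
time_s: 17.23
tcp_pos: [470.5, 221.5, 71.4]
orientation: [-0.482, 3.104, 0.0]
wrist_force: [-2.2, 1.0, -2.2]
opening: 0.125
gripper_force: 59.8
```

Request:
{"method": "send_rows", "body": {"moves": [[0,0,-0.0005,0,1],[0,0,-0.001,0,1],[0,0,-0.001,0,1]]}}

```text
time_s: 17.48
tcp_pos: [470.5, 221.5, 71.4]
orientation: [-0.482, 3.104, 0.0]
wrist_force: [-7.9, -0.2, 11.5]
opening: 0.129
gripper_force: 61.9
```

The plate is seated, with about 16 N on the rails. I'll release it, rise and check it.

Request:
{"method": "send_rows", "body": {"moves": [[0,0,0,0,0.7],[0,0,0,0,0],[0,0,0,0,0],[0,0,0,0,0],[0,0,0,0,0],[0,0,0.02,0,0],[0,0,0.06,0,0],[-0.018,0.002,0.1,0,0],[-0.018,0.002,0.11,0,0],[-0.018,0.002,0.11,0,0]]}}

```text
time_s: 18.32
tcp_pos: [454.1, 224.2, 184.0]
orientation: [-0.482, 3.098, 0.001]
wrist_force: [0.5, 0.5, -0.0]
opening: 0.999
gripper_force: 0.0
```

```bash
python3 - <<'E'
from h import *
o,p,d=shot("wrist","w9"); print(o["tcp_pos"],o["orientation"],o["time_s"],o["wrist_force"],o["opening"])
W=cloud("wrist",d,o).reshape(-1,3)
c,s=np.cos(.308),np.sin(.308)
X=W[:,0]-470.2;Y=W[:,1]-222.3; x=c*X+s*Y;y=-s*X+c*Y
m=(abs(x)<85)&(abs(y)<65)&(abs(W[:,2]-60)<5); q=np.c_[x,y,W[:,2]][m]
A=np.c_[q[:,:2],np.ones(len(q))];co=np.linalg.lstsq(A,q[:,2],rcond=None)[0];w=abs(A@co-q[:,2])<2;co=np.linalg.lstsq(A[w],q[w,2],rcond=None)[0];print("plate plane",co,len(q),cv2.minAreaRect(q[:,:2].astype(np.float32)))
for n in("scene","side"):
    _,_,dd=shot(n,n+"9"); V=cloud(n,dd).reshape(-1,3)
    k=V[(V[:,0]>440)&(V[:,0]<580)&(V[:,1]>310)&(V[:,1]<380)&(V[:,2]>80)&(V[:,2]<115)]; print(n,len(k),k.mean(0))
E
```

```text
[454.09122097 224.22952961 183.99899204] [-4.81927442e-01  3.09824972e+00  1.49966189e-03] 18.3167 [ 0.5179245   0.51182841 -0.01058082] 0.9987976323164379
plate plane [ 1.31255107e-03 -5.20562788e-04  6.08756130e+01] 12038 ((5.857948303222656, 6.995876312255859), (115.84011840820312, 152.44903564453125), 89.99789428710938)
scene 43 [530.17657661 349.00508321  94.8005669 ]
side 43 [525.33646694 347.80968109  96.85942785]
```

The plate is level and seated: its top reads about 60.9 mm with a tilt of about 1 mrad. Now I'll close the latch from the outside.

Request:
{"method": "send_rows", "body": {"moves": [[0.026,0.0315,0,0,1],[0.052,0.063,0,0,1],[0.078,0.0945,0,0,1],[0.104,0.126,0,0,1],[0.104,0.126,-0.01,0,1],[0.104,0.126,-0.04,0,1],[0.104,0.126,-0.07,0,1],[0.104,0.126,-0.098,0,1],[0.104,0.126,-0.098,0,1],[0.104,0.126,-0.098,0,1]]}}

```text
time_s: 19.3
tcp_pos: [554.6, 348.3, 80.0]
orientation: [0.481, -3.099, 0.003]
wrist_force: [0.9, 0.4, 0.6]
opening: 0.0
gripper_force: 0.0
```

Request:
{"method": "send_rows", "body": {"moves": [[-0.0094,0.002,0,0,1],[-0.0233,0.003,0,0,1],[-0.0372,0.0012,0,0,1],[-0.0504,-0.0033,0,0,1],[-0.0625,-0.0104,0,0,1],[-0.0729,-0.0197,0,0,1],[-0.0813,-0.0309,0,0,1],[-0.0873,-0.0436,0,0,1],[-0.09,-0.0537,0,0,1],[-0.091,-0.0606,0,0,1]]}}

```text
time_s: 20.13
tcp_pos: [465.8, 288.7, 84.5]
orientation: [-0.482, 3.101, 0.002]
wrist_force: [-0.2, 0.7, 1.0]
opening: -0.002
gripper_force: 0.2
```

Request:
{"method": "send_rows", "body": {"moves": [[0,-0.0015,0,0,1],[0,-0.003,0,0,1],[0.0002,-0.0045,0,0,1],[0.0002,-0.0055,0,0,1],[0.0002,-0.0055,0,0,1]]}}

```text
time_s: 20.55
tcp_pos: [465.7, 283.5, 82.3]
orientation: [0.482, -3.104, -0.0]
wrist_force: [-0.2, 0.0, -0.7]
opening: 0.001
gripper_force: 0.0
```

Request:
{"method": "send_rows", "body": {"moves": [[0.0002,-0.001,0,0,1],[0.0003,-0.002,0,0,1],[0.0004,-0.003,0,0,1],[0.0004,-0.003,0,0,1]]}}

```text
time_s: 20.88
tcp_pos: [466.0, 282.0, 82.4]
orientation: [-0.484, 3.104, 0.005]
wrist_force: [-1.0, 8.0, -1.5]
opening: -0.003
gripper_force: 4.2
```

```bash
python3 - <<'E'
from h import *
for n in("scene","side"):
    _,p,dd=shot(n,n+"10"); V=cloud(n,dd)
    print(n,proj(n,[[468,262,100]]))
    cv2.imwrite(f"pics/c10{n}.png",cv2.resize(p[100:240,200:440] if n=="side" else p[100:240,280:520],(800,466),interpolation=cv2.INTER_CUBIC)[:,:,::-1])
E
```

```text
scene [[376.2207549  159.83955704]]
side [[268.74520024 166.7982312 ]]
```

The 8 N reaction means the bar is at its stop. I'll back off outward, rise and verify.

Request:
{"method": "send_rows", "body": {"moves": [[-0.003,0.01,0,0,1],[-0.01,0.035,0.02,0,1],[-0.02,0.065,0.05,0,1],[-0.04,0.1,0.09,0,1],[-0.06,0.13,0.12,0,1],[-0.06,0.13,0.12,0,1]]}}

```text
time_s: 21.48
tcp_pos: [404.9, 413.6, 205.7]
orientation: [-0.484, 3.101, 0.003]
wrist_force: [-0.2, 1.2, -0.2]
opening: 0.002
gripper_force: 0.0
```

```bash
python3 - <<'E'
from h import *
for n in("scene","side"):
    _,p,dd=shot(n,n+"11"); V=cloud(n,dd).reshape(-1,3)
    c,s=np.cos(.308),np.sin(.308); X=V[:,0]-470.2;Y=V[:,1]-222.3; x=c*X+s*Y;y=-s*X+c*Y
    m=(abs(x)<100)&(y>20)&(y<120)&(V[:,2]>97)&(V[:,2]<115); print(n,m.sum(),x[m].mean(),y[m].mean())
    m=(abs(x)<90)&(y>10)&(y<120)&(V[:,2]>84)&(V[:,2]<115); kx,ky=x[m].mean(),y[m].mean(); print("knob",kx,ky,"q",np.arctan2(ky-38,80-kx))
    if n=="side": cv2.imwrite("pics/c11.png",cv2.resize(p[110:250,200:440,::-1],(800,466),interpolation=cv2.INTER_CUBIC))
o=get_obs();print(o["time_s"],o["tcp_pos"],o["wrist_force"])
E
```

```text
scene 23 10.082723059759864 35.102857961171615
knob 10.445243699472192 34.43097813534514 q -0.05126744202711976
side 27 7.142240585795237 34.018020557031974
knob 6.839091839316119 34.29669345448666 q -0.050575485766189365
21.5833 [405.48912615 413.71415472 205.21385419] [ 0.23389354  0.40723218 -0.940666  ]
```

View pics/c11.png

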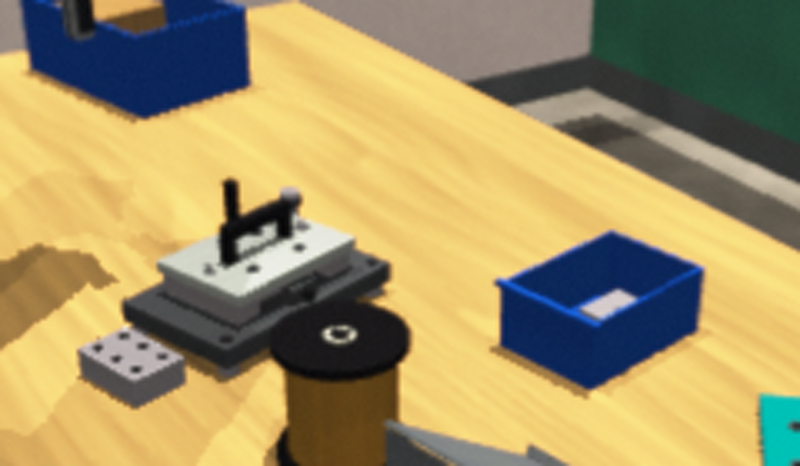

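The picture shows the plate flat on the jig with the latch in (knob at crop (232,200)) and the bystanders where they were. Handing in.

```bash
python3 -c "
from cell import *
print(sign_off())"
```

```text
the job is handed in; nothing more can be done
None
```

I handed the job in at about 21.6 s: the wide plate sits level over both pins, and the latch bar is in over it at its stop. The narrow plate, spool, bin and block look undisturbed; the verdict was not shown.

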